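# Find the worn jar stopper by feel

## Task

One of the three jar stoppers in the wooden stand has a worn spring. Going from left to right, press each pump button about 8 mm down, never hard in to its stop, and hold it there for half a second to feel how strongly it pushes back; then set the one that resists least upright in the white dish and press it there once more in the same way to make sure. Leave the two good stoppers in their seats, and do not disturb the small checked cup and the teaspoon beside them.

Things in the scene. Friction and masses are not known exactly. Their poses are not given: they have to be found in the camera images.
- stopper_left: In the left seat (+y) at first: one of three loose jar stoppers that look alike (one worn, two good, at random), 0.13 to 0.25 kg. Rubber plug 40 mm wide, 12 mm high; steel collar 48 mm wide from 12 to 40 mm height; flat round pump button 32 mm wide, top at 56 mm at rest. Origin: centre of the plug's underside; z up. Stands in a seat of the stand; grip it by the collar from above.
- stopper_middle: In the middle seat at first: one of three loose jar stoppers that look alike (one worn, two good, at random), 0.13 to 0.25 kg. Rubber plug 40 mm wide, 12 mm high; steel collar 48 mm wide from 12 to 40 mm height; flat round pump button 32 mm wide, top at 56 mm at rest. Origin: centre of the plug's underside; z up. Stands in a seat of the stand; grip it by the collar from above.
- stopper_right: In the right seat (-y) at first: one of three loose jar stoppers that look alike (one worn, two good, at random), 0.13 to 0.25 kg. Rubber plug 40 mm wide, 12 mm high; steel collar 48 mm wide from 12 to 40 mm height; flat round pump button 32 mm wide, top at 56 mm at rest. Origin: centre of the plug's underside; z up. Stands in a seat of the stand; grip it by the collar from above.
- stopper_left_button (a joint): How far this stopper's pump button is pushed in, m: 0 at rest (standing 16 mm out of the collar), 0.013 at its hard stop. Sprung, it comes back by itself. Every button begins to give at about 4 N; 8 mm down a worn one resists with about 7 N, a good one with about 16 N.
- stopper_middle_button (a joint): How far this stopper's pump button is pushed in, m: 0 at rest (standing 16 mm out of the collar), 0.013 at its hard stop. Sprung, it comes back by itself. Every button begins to give at about 4 N; 8 mm down a worn one resists with about 7 N, a good one with about 16 N.
- stopper_right_button (a joint): How far this stopper's pump button is pushed in, m: 0 at rest (standing 16 mm out of the collar), 0.013 at its hard stop. Sprung, it comes back by itself. Every button begins to give at about 4 N; 8 mm down a worn one resists with about 7 N, a good one with about 16 N.
- stand: Fixed wooden block 75 x 280 x 22 mm with three round seats in a row along its y axis, 90 mm apart, each 44 mm wide and 8 mm deep (2 mm play round a plug; seat floors 14 mm above the origin). Origin: centre of its underside on the worktop.
- dish: Fixed shallow round white dish, 188 mm across, 16 mm high, flat inside over at least 150 mm; its inner floor is 6 mm above its origin (centre of the underside).
- cup: Bystander: small checked cup upside down behind the gap between stand and dish, 66 mm across, 53 mm high. Origin: underside centre.
- spoon: Bystander: teaspoon 134 mm long lying near the front edge of the worktop. Origin: underside centre.
Mind the look-alikes: they are no part of the job. Leave any blue look-alike of the stopper_right alone.

How it is judged:
On the way, in this order (a step that is already met when the one before it is completed fails the run):
1. The button of the left stopper is held 6 to 10 mm down for 0.3 s, in the stand (distance of stopper_left from where it was at the start of the episode below 0.015 m and value of joint stopper_left_button between 0.006 and 0.01 m), for 0.3 s.
2. The button of the middle stopper is held 6 to 10 mm down for 0.3 s, in the stand (distance of stopper_middle from where it was at the start of the episode below 0.015 m and value of joint stopper_middle_button between 0.006 and 0.01 m), for 0.3 s.
3. The button of the right stopper is held 6 to 10 mm down for 0.3 s, in the stand (distance of stopper_right from where it was at the start of the episode below 0.015 m and value of joint stopper_right_button between 0.006 and 0.01 m), for 0.3 s.
4. The stopper in the dish is held 6 to 10 mm down for 0.3 s and resists with less than 11 N, as only the worn one does (((horizontal distance between stopper_left and dish below 0.06 m and z of stopper_left in the frame of dish between 0.002 and 0.011 m and angle between stopper_left's own z axis and vertical below 0.12 rad and value of joint stopper_left_button between 0.006 and 0.01 m and contact force between the fingers and stopper_left below 11 N) or (horizontal distance between stopper_middle and dish below 0.06 m and z of stopper_middle in the frame of dish between 0.002 and 0.011 m and angle between stopper_middle's own z axis and vertical below 0.12 rad and value of joint stopper_middle_button between 0.006 and 0.01 m and contact force between the fingers and stopper_middle below 11 N) or (horizontal distance between stopper_right and dish below 0.06 m and z of stopper_right in the frame of dish between 0.002 and 0.011 m and angle between stopper_right's own z axis and vertical below 0.12 rad and value of joint stopper_right_button between 0.006 and 0.01 m and contact force between the fingers and stopper_right below 11 N))), for 0.3 s.
At the end, for the whole second after the job is handed in: The stopper found worn stands upright (within 7 degrees) on the dish's inner floor, its axis within 60 mm of the dish's centre; the other two stoppers stand upright in the seats where they were (within 8 mm); all are at rest (((horizontal distance between stopper_left and dish below 0.06 m and z of stopper_left in the frame of dish between 0.002 and 0.011 m and angle between each of stopper_left, stopper_middle, stopper_right's own z axis and vertical below 0.12 rad and distance of each of stopper_middle, stopper_right from where it was at the start of the episode below 0.008 m) or (horizontal distance between stopper_middle and dish below 0.06 m and z of stopper_middle in the frame of dish between 0.002 and 0.011 m and angle between each of stopper_middle, stopper_left, stopper_right's own z axis and vertical below 0.12 rad and distance of each of stopper_left, stopper_right from where it was at the start of the episode below 0.008 m) or (horizontal distance between stopper_right and dish below 0.06 m and z of stopper_right in the frame of dish between 0.002 and 0.011 m and angle between each of stopper_right, stopper_left, stopper_middle's own z axis and vertical below 0.12 rad and distance of each of stopper_left, stopper_middle from where it was at the start of the episode below 0.008 m)) and linear speed of each of stopper_left, stopper_middle, stopper_right below 0.02 m/s); the robot touches nothing.
It fails at once if A button is pushed hard in to its stop (more than 11.5 mm) (value of joint any of stopper_left_button, stopper_middle_button, stopper_right_button above 0.0115 m).
It fails at once if The cup or the teaspoon is pushed away (more than 30 mm) (distance of any of cup, spoon from where it was at the start of the episode above 0.03 m).
It also fails if it takes over 67 s, if anything falls off the work surface, if the arm or the gripper's body presses on something with over 40 N, if the wrist force passes 120 N, or if a joint passes its speed limit or range.

## Robot

A 6-joint arm with a two-finger parallel gripper is mounted at the origin on a cart in front of the work surface, level with it; the furniture and walls round the work are solid. World frame = base frame: x ahead of the robot, y to its left, z up, the work surface at z = 0. Lengths are in m, angles in rad, forces in N, time in s.
With the tool pointing down it reaches from about 0.3 to 0.95 m from the base axis. Payload 3.1 kg.
Tool frame: the origin (TCP) lies between the finger pads; the fingertips stand 19 mm ahead of it and the grasp point (between the pads) is the TCP (r.nose_length is the distance from the TCP to the fingertips, in m); z points along the fingers, y is the direction in which the jaws open and shut (so a half turn about z gives the same grasp; the last joint's range is limited). The gripper opens to 85 mm and grips with 20 to 120 N. Pads are 22 mm wide; open, the fingers measure 114 mm over their backs; the gripper's body (76 mm by 85 mm) begins 54 mm behind the grasp point. The pads swing forward as they close: fully open they stand 13 mm farther back than shut.
Start: joints at [1.048, 0.308, 1.634, -0, 1.2, -0.07], TCP at [0.273, 0.562, 0.218] pointing down, gripper open.
Joint ranges: [-3.06, 3.06], [-0.79, 1.96], [0.05, 2.63], [-1.19, 4.34], [0.05, 2.64], [-2.94, 2.94]. Speed limits (rad/s): [2.79, 2.79, 3.14, 3.14, 3.14, 3.14].

## Interface

Orientations are given as a 3x3 rotation matrix whose columns are the frame's x, y, z axes.
In Python, from cell import r gives the robot as it stands.
- The arm moves only by the tool arm_command, never from a script. Its argument "deltas" is a list of rows, each a list of 2 entries, a list of its own where there are three numbers: the shift along the tool's x, y, z in m, then the turn about the tool's z in rad. A call has exactly 8 rows; each row shifts and turns the commanded pose from where the row before left it, along the tool's axes as they then stand; what a row does not reach is not made up. A row lasts 1/10 s, in which the tool goes at most 50 mm and 8.59 degrees, less where a joint would pass 70% of its speed; a pose out of reach is approached as far as the arm can. A call with a gripper value outside its range is refused whole. "hand" is the gripper command: -1 is fully open, 1 is shut, values between are in proportion, set as the call begins (left out, the last holds). The fingers move at their own pace and stop on an object; "grip_force" is the grip in N (left out, the last holds). Time passes only in rows, so rows that do not move let the fingers close, or fill a call up. It gives the time, the measured TCP pose, the force and the opening at its end, in the units of the state.
- r.observe(): the state, without advancing time (a new reading comes with each control period).
- r.snapshot(name): name is "scene" or "top" or "wrist"; returns a dict with "color" (420x560x3 uint8, red, green, blue), "depth" (420x560 float32, m along the optical axis (not along the pixel's ray), 0 where there is no reading), "vertical_fov" (degrees; the focal length in pixels is half the picture's height over the tangent of half this angle, whatever the lens; pixels are square), "cx", "cy" (the principal point, pixels), "eye" and "attitude" of the camera in the world. Camera axes: x right, y down, z forward; pixel columns grow to the right and rows downward; lengths in m; the calibration is good to about 2 mm. The wrist camera is an equidistant fisheye: a pixel r from the principal point sees the ray r / f radians off the axis. A picture is of the moment at which its call begins.
- r.finish_job(): hands the job in, once; it reports no verdict.
The state is a dict: "t": time; "joint_pos": joint angles; "joint_velocities": joint speeds; "joint_torque": joint torques, N m; "tool_pos": TCP position; "tcp_rot": TCP orientation; "ft_force": force on the tool from outside, world axes, zero at the start; "wrist_torque": the same for the moment, N m; "width": finger opening in m.
Only numpy, scipy, OpenCV 4.12 (cv2) and the standard library are available. Lean on these libraries where they do the work, as an engineer would, in place of code of your own. Each camera call takes 0.05 s, during which the arm holds its last target. There are 200 camera calls.

## Working session

There is one attempt and no reset: what is moved stays moved. The work goes in short steps, Python scripts to look and compute and a tool call to move; the robot and the scene stay as the last step left them, time stands still between calls to the robot, and variables do not carry over. Pictures are saved under pics/ and viewed, about 8 in all and at most 12, crops included, and the job is handed in when it is done.

Besides the shell and the picture viewer there is one more tool, called after "Call:" as a command line: name --argument value ..., lists and objects as JSON in quotes. arm_command: Moves the arm, as the interface text tells. Its arguments: {"type":"object","properties":{"deltas":{"type":"array","items":{"type":"array"}},"hand":{"type":"number"},"grip_force":{"type":"number"}},"required":["deltas"]}

```bash
mkdir -p pics; ls; python3 - <<'E'
from cell import r
import cv2,numpy as np
s=r.observe();print({k:np.round(v,3).tolist() for k,v in s.items()})
for n in("top","scene"):
    d=r.snapshot(n);cv2.imwrite(f"pics/{n}1.png",d["color"][:,:,::-1]);np.savez(f"{n}1.npz",**d)
    print(n,d["vertical_fov"],d["cx"],d["cy"],d["eye"],d["attitude"])
E
```

```text
pics
{'t': 0.0, 'joint_pos': [1.048, 0.309, 1.635, -0.0, 1.2, -0.07], 'joint_velocities': [-0.0, -0.002, -0.001, 0.0, 0.001, 0.0], 'joint_torque': [0.001, -41.525, -27.667, -0.0, 0.01, -0.0], 'tool_pos': [0.273, 0.561, 0.217], 'tcp_rot': [[-0.899, 0.437, -0.001], [0.437, 0.899, -0.002], [0.0, -0.002, -1.0]], 'ft_force': [-0.165, 0.318, 0.445], 'wrist_torque': [-0.024, 0.017, -0.031], 'width': 0.086}
top 57.508274434990916 274.8431388063776 218.27620332290226 [0.36001936 0.07607579 0.95900004] [[-5.39525193e-04 -9.88026826e-01  1.54281238e-01]
 [-9.99999570e-01  6.49458441e-04  6.62150518e-04]
 [-7.54421726e-04 -1.54280814e-01 -9.88026751e-01]]
scene 43.575163860282814 281.9819889265485 222.80774930037498 [-0.1696945  -0.60290478  0.73721013] [[ 0.70726094 -0.41308054  0.57371285]
 [-0.70678656 -0.39557683  0.58649103]
 [-0.01532052 -0.82029473 -0.57173582]]
```

View pics/top1.png

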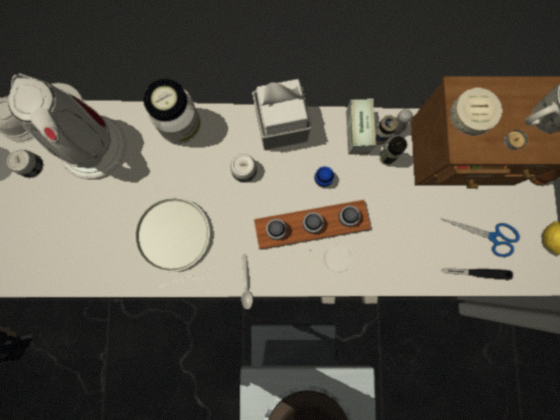

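View pics/scene1.png

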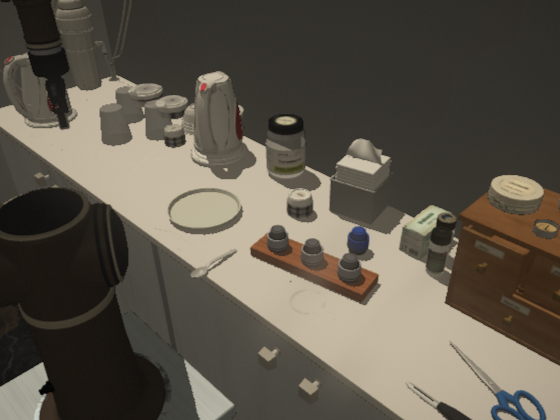

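The top view shows the stand at about (313,224), with buttons near (276,229), (313,222) and (349,214). The dish is at (173,234), the cup at (243,167), the spoon at (247,280) and the blue look-alike at (325,177). Next I'll measure positions from the depth image.

```bash
cat > h.py <<'E'
import numpy as np
def cloud(d):
    h,w=d["depth"].shape;f=h/2/np.tan(np.radians(float(d["vertical_fov"]))/2)
    v,u=np.mgrid[:h,:w];z=d["depth"]
    p=np.stack([(u-d["cx"])/f*z,(v-d["cy"])/f*z,z],-1)@np.array(d["attitude"]).T+d["eye"]
    p[z==0]=np.nan
    return p
def cen(m):
    import cv2
    return np.array(cv2.minEnclosingCircle(m[:,:2].astype(np.float32).reshape(-1,1,2))[0]), (m[:,:2].min(0)+m[:,:2].max(0))/2
E
python3 - <<'E'
import numpy as np
from h import *
P={n:cloud(np.load(f"{n}1.npz")) for n in("top","scene")}
np.set_printoptions(precision=4,suppress=True)
p=P["top"]
for n,(u,v) in dict(L=(276,229),M=(313,222),R=(349,214),dish=(173,234),table=(230,220),cup=(243,167),spoon=(247,290),blue=(325,177)).items(): print(n,p[v,u])
g={n:P["top"][v,u] for n,(u,v) in dict(L=(276,229),M=(313,222),R=(349,214)).items()}
for cam in P:
    q=P[cam].reshape(-1,3);q=q[~np.isnan(q[:,0])]
    for n,c in g.items():
        near=np.hypot(*(q[:,:2]-c[:2]).T)<.035
        b=q[near&(q[:,2]>.061)]; 
        print(cam,n,"button",len(b),cen(b),np.percentile(b[:,2],[10,50,90]))
    s=q[(abs(q[:,2]-.022)<.006)&(np.hypot(*(q[:,:2]-g["M"][:2]).T)<.17)]
    import cv2; print(cam,"stand",len(s),cv2.minAreaRect(s[:,:2].astype(np.float32)))
    dd=np.hypot(*(q[:,:2]-p[234,173,:2]).T)
    s=q[(dd<.11)&(q[:,2]>.011)&(q[:,2]<.022)];print("rim",len(s),cv2.minEnclosingCircle(s[:,:2].astype(np.float32).reshape(-1,1,2)))
E
```

```text
L [0.473  0.074  0.0736]
M [ 0.4897 -0.0127  0.0719]
R [ 0.5089 -0.0979  0.0702]
dish [0.4688 0.3311 0.0088]
table [0.5052 0.1902 0.0016]
cup [0.6286 0.1546 0.0527]
spoon [0.3313 0.1446 0.0116]
blue [ 0.6025 -0.0453  0.0555]
top L button 145 (array([0.4767, 0.0753]), array([0.4769, 0.0752])) [0.0684 0.0708 0.0727]
top M button 144 (array([ 0.4928, -0.0133]), array([ 0.4924, -0.0129])) [0.0684 0.0708 0.0725]
top R button 148 (array([ 0.5075, -0.1017]), array([ 0.508 , -0.1018])) [0.0683 0.071  0.0728]
top stand 2420 ((0.5347690582275391, -0.006108894944190979), (0.16063523292541504, 0.2804759740829468), 10.253814697265625)
rim 633 ((0.46885550022125244, 0.3338867425918579), 0.09387610852718353)
scene L button 139 (array([0.4754, 0.0758]), array([0.4757, 0.0741])) [0.0641 0.0698 0.0721]
scene M button 151 (array([ 0.4928, -0.0151]), array([ 0.4921, -0.014 ])) [0.0642 0.0699 0.0721]
scene R button 165 (array([ 0.5078, -0.1035]), array([ 0.5077, -0.1025])) [0.0638 0.0699 0.0719]
scene stand 2173 ((0.5336913466453552, -0.00623910129070282), (0.1658337265253067, 0.2826780080795288), 10.46055793762207)
rim 475 ((0.4663500487804413, 0.33464381098747253), 0.09680014103651047)
```

Call:
arm_command --deltas '[[[0, 0, 0], 0.134], [[0, 0, 0], 0.134], [[0, 0, 0], 0.134], [[0, 0, 0], 0.134], [[0, 0, 0], 0.134], [[0, 0, 0], 0.134], [[0, 0, 0], 0.134], [[0, 0, 0], 0]]' --hand 1 --grip_force 30

```text
t: 0.9
tool_pos: [0.2732, 0.5616, 0.2178]
tcp_rot: [[-0.179, 0.984, -0.001], [0.984, 0.179, -0.001], [-0.001, -0.001, -1.0]]
ft_force: [0.9, 0.2, -0.4]
width: 0.0002
```

```bash
cat > g.py <<'E'
import sys,numpy as np
from cell import r
s=r.observe();R=np.array(s["tcp_rot"]);p=np.array(s["tool_pos"])
np.set_printoptions(precision=4,suppress=True)
print("t",round(s["t"],2),"pos",p,"F",np.array(s["ft_force"]),"w",round(s["width"],4),"jaw deg",np.degrees(np.arctan2(R[1,1],R[0,1])),"z",R[:,2],"nose",r.nose_length)
if len(sys.argv)>3: print("delta",R.T@(np.array(sys.argv[1:4],float)-p))
E
python3 g.py .4765 .0752 .14
```

```text
t 0.9 pos [0.2732 0.5616 0.2178] F [ 0.8851  0.2335 -0.4019] w 0.0002 jaw deg 10.32193694384075 z [-0.0006 -0.0011 -1.    ] nose 0.019
delta [-0.5149  0.1129  0.0782]
```

Call:
arm_command --deltas '[[[-0.032, 0.007, 0], 0], [[-0.032, 0.007, 0], 0], [[-0.032, 0.007, 0], 0], [[-0.032, 0.007, 0], 0], [[-0.032, 0.007, 0], 0], [[-0.032, 0.007, 0], 0], [[-0.032, 0.007, 0], 0], [[-0.032, 0.007, 0], 0]]'

```text
t: 1.7
tool_pos: [0.3745, 0.3188, 0.2183]
tcp_rot: [[-0.183, 0.983, -0.0], [0.983, 0.183, -0.0], [-0.0, -0.0, -1.0]]
ft_force: [-0.2, 0.2, -0.0]
width: 0.0001
```

Call:
arm_command --deltas '[[[-0.037, 0.008, 0.01], 0], [[-0.037, 0.008, 0.01], 0], [[-0.037, 0.008, 0.01], 0], [[-0.037, 0.008, 0.01], 0], [[-0.037, 0.008, 0.01], 0], [[-0.037, 0.008, 0.01], 0], [[-0.037, 0.008, 0.01], 0], [[0, 0, 0], 0]]'

```text
t: 2.5
tool_pos: [0.4763, 0.0718, 0.1472]
tcp_rot: [[-0.177, 0.984, -0.001], [0.984, 0.177, -0.002], [-0.001, -0.002, -1.0]]
ft_force: [-0.7, -0.7, -0.3]
width: -0.0001
```

```bash
python3 g.py .4765 .0752 .094
```

```text
t 2.5 pos [0.4763 0.0718 0.1472] F [-0.688  -0.7383 -0.2897] w -0.0001 jaw deg 10.218226250354153 z [-0.0015 -0.0016 -1.    ] nose 0.019
delta [0.0034 0.0009 0.0532]
```

Call:
arm_command --deltas '[[[0.003, 0.001, 0.01], 0], [[0, 0, 0.01], 0], [[0, 0, 0.01], 0], [[0, 0, 0.01], 0], [[0, 0, 0.01], 0], [[0, 0, 0.003], 0], [[0, 0, 0], 0], [[0, 0, 0], 0]]'

```text
t: 3.3
tool_pos: [0.4766, 0.0786, 0.0956]
tcp_rot: [[-0.179, 0.984, 0.0], [0.984, 0.179, 0.0], [-0.0, 0.0, -1.0]]
ft_force: [0.2, -0.3, -0.3]
width: 0.0002
```

```bash
python3 g.py .4765 .0752 .089; python3 - <<'E'
from cell import r
import cv2,numpy as np
d=r.snapshot("wrist");cv2.imwrite("pics/w1.png",d["color"][:,:,::-1])
E
```

```text
t 3.3 pos [0.4766 0.0786 0.0956] F [ 0.1894 -0.3359 -0.2803] w 0.0002 jaw deg 10.323918583083943 z [ 0.0004  0.     -1.    ] nose 0.019
delta [-0.0034 -0.0007  0.0066]
```

Call:
arm_command --deltas '[[[-0.003, 0, 0.002], 0], [[0, 0, 0.001], 0], [[0, 0, 0.001], 0], [[0, 0, 0.001], 0], [[0, 0, 0.001], 0], [[0, 0, 0.001], 0], [[0, 0, 0], 0], [[0, 0, 0], 0]]'

```text
t: 4.15
tool_pos: [0.4768, 0.0756, 0.0884]
tcp_rot: [[-0.179, 0.984, -0.0], [0.984, 0.179, -0.0], [-0.0, -0.0, -1.0]]
ft_force: [-0.1, -0.5, 0.2]
width: -0.0001
```

```bash
python3 g.py .4765 .0752 .081;python3 g.py
```

```text
t 4.15 pos [0.4768 0.0756 0.0884] F [-0.0582 -0.5281  0.1568] w -0.0001 jaw deg 10.318236714075688 z [-0.0001 -0.     -1.    ] nose 0.019
delta [-0.0003 -0.0003  0.0074]
t 4.15 pos [0.4768 0.0756 0.0884] F [-0.0582 -0.5281  0.1568] w -0.0001 jaw deg 10.318236714075688 z [-0.0001 -0.     -1.    ] nose 0.019
```

View pics/w1.png

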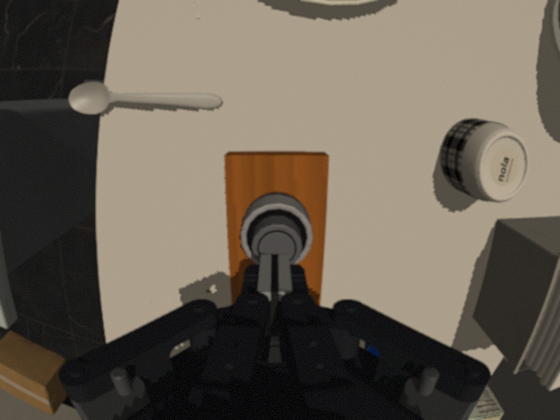

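The wrist view shows the closed fingers in line with the button at about (275,240). There is no contact yet, so I'll lower slowly.

Call:
arm_command --deltas '[[[0, 0, 0.0005], 0], [[0, 0, 0.0005], 0], [[0, 0, 0.0005], 0], [[0, 0, 0.0005], 0], [[0, 0, 0], 0], [[0, 0, 0], 0], [[0, 0, 0], 0], [[0, 0, 0], 0]]'

```text
t: 4.95
tool_pos: [0.4768, 0.0756, 0.0865]
tcp_rot: [[-0.179, 0.984, -0.0], [0.984, 0.179, -0.0], [-0.0, -0.0, -1.0]]
ft_force: [-0.9, -0.6, 0.2]
width: -0.0002
```

```bash
python3 g.py .4765 .0752 .081
```

```text
t 4.95 pos [0.4768 0.0756 0.0865] F [-0.8634 -0.6224  0.1839] w -0.0002 jaw deg 10.312747546272654 z [-0. -0. -1.] nose 0.019
delta [-0.0003 -0.0004  0.0055]
```

Call:
arm_command --deltas '[[[0, 0, 0.0005], 0], [[0, 0, 0.0005], 0], [[0, 0, 0.0005], 0], [[0, 0, 0], 0], [[0, 0, 0], 0], [[0, 0, 0], 0], [[0, 0, 0], 0], [[0, 0, 0], 0]]'

```text
t: 5.75
tool_pos: [0.4768, 0.0755, 0.085]
tcp_rot: [[-0.179, 0.984, 0.0], [0.984, 0.179, -0.0], [-0.0, 0.0, -1.0]]
ft_force: [-0.2, 0.2, 0.1]
width: 0.0002
```

```bash
python3 g.py .4765 .0752 .081;  python3 - <<'E'
from cell import r
import cv2,numpy as np
d=r.snapshot("scene");cv2.imwrite("pics/s2.png",cv2.resize(d["color"][180:320,200:400,::-1],None,fx=4,fy=4,interpolation=cv2.INTER_CUBIC))
E
```

```text
t 5.75 pos [0.4768 0.0755 0.085 ] F [-0.1832  0.1605  0.1131] w 0.0002 jaw deg 10.311858897755732 z [ 0. -0. -1.] nose 0.019
delta [-0.0003 -0.0004  0.004 ]
```

View pics/s2.png

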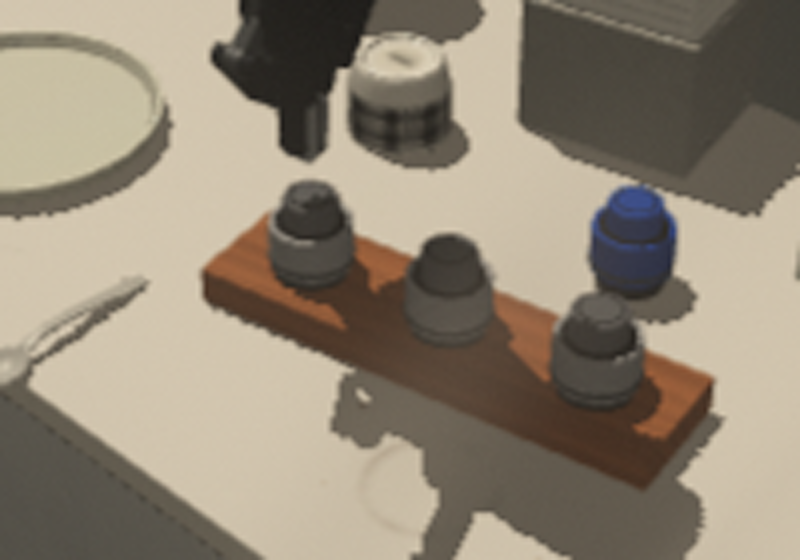

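The fingertip at crop (303,155) seems clear of the left button at (310,190). I'll measure the tip from the depth image.

```bash
python3 - <<'E'
from cell import r
from h import *
np.set_printoptions(precision=4,suppress=True)
for n in("scene","top"):
    d=r.snapshot(n);p=cloud(d);q=p.reshape(-1,3)
    np.savez(f"{n}2.npz",**d)
    k=(np.hypot(q[:,0]-.4768,q[:,1]-.0755)<.06)&(q[:,2]>.06)&(q[:,2]<.2)
    s=q[k]
    for lo in np.arange(.06,.13,.005):
        m=s[(s[:,2]>=lo)&(s[:,2]<lo+.005)]
        if len(m):print(n,round(lo,3),len(m),m.min(0),m.max(0))
    if n=="scene":
        for v in range(212,232,2): print(v,p[v,275],d["color"][v,275])
E
python3 g.py
```

```text
scene 0.06 24 [0.4603 0.0578 0.0609] [0.4884 0.0825 0.065 ]
scene 0.065 47 [0.4597 0.0572 0.065 ] [0.4915 0.0878 0.0699]
scene 0.07 71 [0.4593 0.0587 0.07  ] [0.4915 0.0885 0.0737]
scene 0.095 6 [0.4683 0.0682 0.0965] [0.4781 0.0829 0.0999]
scene 0.1 9 [0.4647 0.0655 0.1006] [0.4807 0.0828 0.1048]
scene 0.105 25 [0.4615 0.0646 0.1051] [0.4898 0.0819 0.1099]
scene 0.11 24 [0.4603 0.0649 0.1103] [0.4897 0.0818 0.115 ]
scene 0.115 23 [0.4602 0.0652 0.1151] [0.4902 0.0798 0.1194]
scene 0.12 25 [0.4602 0.0656 0.1201] [0.4881 0.08   0.1247]
scene 0.125 26 [0.4586 0.064  0.1252] [0.4901 0.0805 0.1295]
scene 0.13 21 [0.4595 0.064  0.13  ] [0.4903 0.0785 0.1349]
212 [0.4661 0.0675 0.1216] [42 39 34]
214 [0.469  0.0708 0.1135] [42 39 34]
216 [0.4648 0.0665 0.1124] [42 39 33]
218 [0.4661 0.068  0.106 ] [43 40 35]
220 [0.5666 0.1743 0.0001] [171 161 141]
222 [0.5565 0.1638 0.0042] [209 197 174]
224 [ 0.5548  0.1622 -0.0001] [201 188 167]
226 [0.4776 0.0809 0.073 ] [95 91 84]
228 [0.4736 0.0768 0.0717] [99 95 88]
230 [0.4685 0.0716 0.0715] [82 79 72]
t 5.9 pos [0.4768 0.0756 0.085 ] F [-0.0451 -0.3472  0.4255] w -0.0001 jaw deg 10.313372431888414 z [ 0. -0. -1.] nose 0.019
```

```bash
python3 - <<'E'
from cell import r
from h import *
import cv2
np.set_printoptions(precision=4,suppress=True)
d=r.snapshot("wrist");np.savez("wrist2.npz",**d)
f=210/np.tan(np.radians(d["vertical_fov"])/2)
z=d["depth"];v,u=np.mgrid[:420,:560];x=u-d["cx"];y=v-d["cy"];rr=np.hypot(x,y)+1e-9;t=np.tan(np.minimum(rr/f,1.5))
p=np.stack([x/rr*t*z,y/rr*t*z,z],-1)@np.array(d["attitude"]).T+d["eye"]
print(f,d["eye"],d["attitude"],d["cx"],d["cy"])
for n,(a,b) in dict(table=(180,150),table2=(380,150),stand=(276,170),cup=(500,165)).items():print(n,p[b,a],z[b,a])
for b in range(200,330,6):print(b,p[b,275],z[b,275],d["color"][b,275])
cv2.imwrite("pics/w2.png",d["color"][:,:,::-1])
E
```

```text
325.19226210127806 [0.4645 0.1533 0.2414] [[ 0.9839  0.1706  0.0537]
 [ 0.1789 -0.938  -0.2969]
 [-0.0003  0.3017 -0.9534]] 274.25731444786095 208.5285378308589
table [0.3988 0.1115 0.0001] 0.23892756
table2 [0.549  0.1394 0.0021] 0.23677649
stand [0.473  0.1127 0.0231] 0.22062409
cup [0.625  0.1542 0.0524] 0.18857935
200 [0.4749 0.0984 0.0472] 0.20199443 [82 78 72]
206 [0.4752 0.0967 0.0542] 0.19587316 [128 122 113]
212 [0.4758 0.0931 0.0546] 0.19657698 [13 16 14]
218 [0.4763 0.0907 0.0587] 0.19338207 [50 46 45]
224 [0.4763 0.0906 0.0688] 0.18385723 [52 48 49]
230 [0.4767 0.0884 0.0724] 0.1810526 [78 75 72]
236 [0.4774 0.0846 0.0718] 0.18280856 [77 73 71]
242 [0.478  0.0811 0.072 ] 0.18365294 [77 73 72]
248 [0.4787 0.0772 0.0716] 0.185277 [78 74 72]
254 [0.4767 0.0879 0.1024] 0.15255126 [39 35 38]
260 [0.4767 0.0879 0.1086] 0.14667073 [15 17 17]
266 [0.4766 0.0885 0.1157] 0.13974406 [18 17 17]
272 [0.4766 0.0881 0.1205] 0.13525137 [21 21 19]
278 [0.4765 0.0886 0.1264] 0.12951778 [11 12 12]
284 [0.4766 0.0882 0.1306] 0.1256214 [18 14 11]
290 [0.4766 0.0881 0.1349] 0.12150423 [15 14 15]
296 [0.477  0.0861 0.136 ] 0.12111657 [24 23 24]
302 [0.4773 0.0841 0.1372] 0.120603226 [15 15 15]
308 [0.4779 0.0812 0.1369] 0.121745706 [8 5 9]
314 [0.4784 0.078  0.1366] 0.12306811 [12 12 12]
320 [0.4791 0.0743 0.1355] 0.12525581 [18 16 20]
326 [0.4795 0.0722 0.1369] 0.124556586 [14 16 12]
```

The wrist camera agrees with the scene camera: the fingertips are at z≈0.100 while the reported TCP z is 0.085. So the tips sit about 15 mm above the reported TCP, not 19 mm below it. I'll go by camera and force, lower most of the gap, then remeasure.

Call:
arm_command --deltas '[[[0, 0, 0.005], 0], [[0, 0, 0.005], 0], [[0, 0, 0.005], 0], [[0, 0, 0.004], 0], [[0, 0, 0.003], 0], [[0, 0, 0], 0], [[0, 0, 0], 0], [[0, 0, 0], 0]]'

```text
t: 6.75
tool_pos: [0.477, 0.0756, 0.0631]
tcp_rot: [[-0.179, 0.984, 0.0], [0.984, 0.179, 0.0], [-0.0, 0.0, -1.0]]
ft_force: [0.3, -0.7, -0.8]
width: -0.0006
```

```bash
cat > w.py <<'E'
from cell import r
from h import *
np.set_printoptions(precision=4,suppress=True)
def wrist():
    d=r.snapshot("wrist")
    f=210/np.tan(np.radians(d["vertical_fov"])/2)
    z=d["depth"];v,u=np.mgrid[:420,:560];x=u-d["cx"];y=v-d["cy"];rr=np.hypot(x,y)+1e-9;t=np.tan(np.minimum(rr/f,1.5))
    return d,np.stack([x/rr*t*z,y/rr*t*z,z],-1)@np.array(d["attitude"]).T+d["eye"]
if __name__=="__main__":
    d,p=wrist()
    for b in range(200,276,4):print(b,p[b,275],d["color"][b,275])
E
python3 g.py; python3 w.py
```

```text
t 6.75 pos [0.477  0.0756 0.0631] F [ 0.2524 -0.6666 -0.7641] w -0.0006 jaw deg 10.313995531191013 z [ 0.0003  0.     -1.    ] nose 0.019
200 [0.4753 0.0976 0.0226] [80 47 23]
204 [0.4751 0.0985 0.0344] [67 65 60]
208 [0.4751 0.0984 0.042 ] [78 74 70]
212 [0.4751 0.0985 0.0494] [78 75 70]
216 [0.4751 0.098  0.055 ] [130 123 117]
220 [0.4756 0.0956 0.0545] [112 105  99]
224 [0.476  0.0932 0.0542] [ 8 10 13]
228 [0.4764 0.0912 0.0547] [24 25 27]
232 [0.4765 0.0906 0.059 ] [46 46 43]
236 [0.4764 0.0907 0.065 ] [49 47 45]
240 [0.4764 0.0907 0.0701] [59 56 55]
244 [0.4768 0.0888 0.0708] [81 77 75]
248 [0.4771 0.0871 0.0718] [46 42 41]
252 [0.4775 0.0847 0.0713] [76 72 71]
256 [0.4769 0.088  0.0828] [10  8  7]
260 [0.4768 0.0885 0.0881] [10 13  3]
264 [0.4769 0.0881 0.0912] [14 13 13]
268 [0.4768 0.0886 0.0959] [13 12 13]
272 [0.4769 0.088  0.0983] [10 13 11]
```

Call:
arm_command --deltas '[[[0, 0, 0.002], 0], [[0, 0, 0.002], 0], [[0, 0, 0.001], 0], [[0, 0, 0.001], 0], [[0, 0, 0.001], 0], [[0, 0, 0], 0], [[0, 0, 0], 0], [[0, 0, 0], 0]]'

```text
t: 7.6
tool_pos: [0.4768, 0.0756, 0.0562]
tcp_rot: [[-0.179, 0.984, -0.0], [0.984, 0.179, -0.0], [0.0, -0.0, -1.0]]
ft_force: [-1.3, -0.7, 4.8]
width: 0.0001
```

```bash
python3 g.py
```

```text
t 7.6 pos [0.4768 0.0756 0.0562] F [-1.3114 -0.6554  4.7853] w 0.0001 jaw deg 10.313651912170675 z [-0.0001 -0.     -1.    ] nose 0.019
```

Call:
arm_command --deltas '[[[0, 0, 0.001], 0], [[0, 0, 0.001], 0], [[0, 0, 0.001], 0], [[0, 0, 0.001], 0], [[0, 0, 0], 0], [[0, 0, 0], 0], [[0, 0, 0], 0], [[0, 0, 0], 0]]'

```text
t: 8.4
tool_pos: [0.4768, 0.0756, 0.0521]
tcp_rot: [[-0.179, 0.984, -0.0], [0.984, 0.179, -0.0], [0.0, -0.0, -1.0]]
ft_force: [-2.8, -0.5, 5.5]
width: 0.0001
```

```bash
python3 g.py
```

```text
t 8.4 pos [0.4768 0.0756 0.0521] F [-2.8311 -0.4656  5.4939] w 0.0001 jaw deg 10.312555329115199 z [-0.0002 -0.     -1.    ] nose 0.019
```

Call:
arm_command --deltas '[[[0, 0, 0.001], 0], [[0, 0, 0.001], 0], [[0, 0, 0.0005], 0], [[0, 0, 0], 0], [[0, 0, 0], 0], [[0, 0, 0], 0], [[0, 0, 0], 0], [[0, 0, 0], 0]]'

```text
t: 9.2
tool_pos: [0.4768, 0.0755, 0.0497]
tcp_rot: [[-0.179, 0.984, -0.0], [0.984, 0.179, -0.0], [0.0, -0.0, -1.0]]
ft_force: [-3.5, 1.2, 7.4]
width: -0.0
```

```bash
python3 g.py; python3 - <<'E'
from w import *
import cv2
d,p=wrist();cv2.imwrite("pics/w3.png",cv2.resize(d["color"][200:290,215:335,::-1],None,fx=5,fy=5))
for n,(y0,y1) in dict(btn=(.0885,.0905),collar=(.094,.099)).items():
    R=np.radians(10.3);q=p[200:300].reshape(-1,3);a=(q[:,:2]-[.4768,.0756]);lx=a@[np.cos(R),np.sin(R)];ly=a@[-np.sin(R),np.cos(R)]
    for lo in np.arange(.008,.026,.001):
        m=q[(abs(lx)<.005)&(ly>lo)&(ly<lo+.001)&(q[:,2]>.03)]
        if n=="btn" and len(m):print(round(lo,4),len(m),np.round(np.percentile(m[:,2],[0,50,100]),4))
E
python3 g.py
```

```text
t 9.2 pos [0.4768 0.0755 0.0497] F [-3.5145  1.1806  7.3876] w -0.0 jaw deg 10.311582832712798 z [-0.0002 -0.     -1.    ] nose 0.019
0.008 4 [0.1001 0.1003 0.1005]
0.009 26 [0.0999 0.1009 0.1014]
0.01 39 [0.0624 0.1007 0.1022]
0.011 144 [0.0627 0.0831 0.1022]
0.012 853 [0.054  0.0864 0.1067]
0.013 214 [0.0538 0.0886 0.1081]
0.014 114 [0.0533 0.0601 0.1098]
0.015 65 [0.0536 0.0553 0.1106]
0.016 37 [0.0528 0.0546 0.0558]
0.017 41 [0.0535 0.0545 0.0555]
0.018 31 [0.0534 0.0544 0.0555]
0.019 34 [0.0532 0.055  0.0564]
0.02 32 [0.0542 0.0549 0.056 ]
0.021 70 [0.0333 0.0543 0.0565]
0.022 211 [0.0302 0.0456 0.0567]
0.023 76 [0.0302 0.0363 0.0557]
t 9.25 pos [0.4768 0.0756 0.0497] F [-2.5635 -0.2511  7.6186] w -0.0 jaw deg 10.313412570376647 z [-0.0003 -0.     -1.    ] nose 0.019
```

The left button is about 8 mm down and pushes back with about 7.5 N, and the camera shows it standing about 8 mm out of the collar. That looks worn. On to the middle one.

Call:
arm_command --deltas '[[[0, 0, -0.01], 0], [[0, 0, -0.015], 0], [[-0.02, 0, 0], 0], [[-0.025, 0, 0], 0], [[-0.025, 0, 0], 0], [[-0.02, 0, 0], 0], [[0, 0, 0.004], 0], [[0, 0, 0], 0]]'

```text
t: 10.05
tool_pos: [0.4923, -0.013, 0.0698]
tcp_rot: [[-0.178, 0.984, -0.001], [0.984, 0.178, 0.001], [0.001, -0.001, -1.0]]
ft_force: [-0.5, -0.2, 0.2]
width: 0.0
```

Call:
arm_command --deltas '[[[0, 0, 0.004], 0], [[0, 0, 0.003], 0], [[0, 0, 0.001], 0], [[0, 0, 0], 0], [[0, 0, 0], 0], [[0, 0, 0], 0], [[0, 0, 0], 0], [[0, 0, 0], 0]]'

```text
t: 10.85
tool_pos: [0.4931, -0.013, 0.0626]
tcp_rot: [[-0.179, 0.984, 0.0], [0.984, 0.179, -0.0], [-0.0, 0.0, -1.0]]
ft_force: [0.8, 0.6, -0.2]
width: -0.0003
```

```bash
python3 g.py .4925 -.0135 .0595
```

```text
t 10.85 pos [ 0.4931 -0.013   0.0626] F [ 0.7529  0.5531 -0.2349] w -0.0003 jaw deg 10.310939175416168 z [ 0.0003 -0.     -1.    ] nose 0.019
delta [-0.0004 -0.0006  0.0031]
```

Call:
arm_command --deltas '[[[0, 0, 0.002], 0], [[0, 0, 0.001], 0], [[0, 0, 0.001], 0], [[0, 0, 0.001], 0], [[0, 0, 0.001], 0], [[0, 0, 0.001], 0], [[0, 0, 0], 0], [[0, 0, 0], 0]]'

```text
t: 11.65
tool_pos: [0.493, -0.013, 0.0559]
tcp_rot: [[-0.179, 0.984, -0.0], [0.984, 0.179, -0.0], [0.0, -0.0, -1.0]]
ft_force: [-2.4, -0.6, 5.4]
width: -0.0001
```

```bash
python3 g.py
```

```text
t 11.65 pos [ 0.493  -0.013   0.0559] F [-2.3632 -0.5787  5.3989] w -0.0001 jaw deg 10.315333283444694 z [-0.0002 -0.     -1.    ] nose 0.019
```

Call:
arm_command --deltas '[[[0, 0, 0.002], 0], [[0, 0, 0.002], 0], [[0, 0, 0.001], 0], [[0, 0, 0.0005], 0], [[0, 0, 0], 0], [[0, 0, 0], 0], [[0, 0, 0], 0], [[0, 0, 0], 0]]'

```text
t: 12.45
tool_pos: [0.4931, -0.013, 0.0515]
tcp_rot: [[-0.179, 0.984, -0.001], [0.984, 0.179, -0.0], [0.0, -0.0, -1.0]]
ft_force: [-4.5, 1.2, 13.0]
width: 0.0
```

```bash
python3 g.py
```

```text
t 12.45 pos [ 0.4931 -0.013   0.0515] F [-4.5396  1.1771 13.0304] w 0.0 jaw deg 10.318129012903478 z [-0.0005 -0.     -1.    ] nose 0.019
```

Call:
arm_command --deltas '[[[0, 0, 0.001], 0], [[0, 0, 0.001], 0], [[0, 0, 0.0005], 0], [[0, 0, 0], 0], [[0, 0, 0], 0], [[0, 0, 0], 0], [[0, 0, 0], 0], [[0, 0, 0], 0]]'

```text
t: 13.25
tool_pos: [0.4931, -0.013, 0.0494]
tcp_rot: [[-0.179, 0.984, -0.001], [0.984, 0.179, -0.0], [0.0, -0.001, -1.0]]
ft_force: [-5.3, 0.4, 14.7]
width: -0.0001
```

```bash
python3 g.py
```

```text
t 13.25 pos [ 0.4931 -0.013   0.0494] F [-5.2934  0.4259 14.7495] w -0.0001 jaw deg 10.319464818487738 z [-0.0006 -0.     -1.    ] nose 0.019
```

Call:
arm_command --deltas '[[[0, 0, -0.01], 0], [[0, 0, -0.015], 0], [[-0.02, 0, 0], 0], [[-0.025, 0, 0], 0], [[-0.025, 0, 0], 0], [[-0.02, 0, 0], 0], [[0, 0, 0.004], 0], [[0, 0, 0], 0]]'

```text
t: 14.05
tool_pos: [0.5082, -0.1014, 0.0676]
tcp_rot: [[-0.178, 0.984, -0.002], [0.984, 0.178, 0.001], [0.001, -0.001, -1.0]]
ft_force: [0.3, 0.2, -0.4]
width: 0.0
```

Call:
arm_command --deltas '[[[0, 0, 0.003], 0], [[0, 0, 0.003], 0], [[0, 0, 0.001], 0], [[0, 0, 0], 0], [[0, 0, 0], 0], [[0, 0, 0], 0], [[0, 0, 0], 0], [[0, 0, 0], 0]]'

```text
t: 14.85
tool_pos: [0.5092, -0.1016, 0.0616]
tcp_rot: [[-0.179, 0.984, 0.0], [0.984, 0.179, -0.0], [-0.0, 0.0, -1.0]]
ft_force: [0.3, 1.1, 0.2]
width: -0.0001
```

```bash
python3 g.py .508 -.102 .0555
```

```text
t 14.85 pos [ 0.5092 -0.1016  0.0616] F [0.2661 1.0784 0.1639] w -0.0001 jaw deg 10.309959672814337 z [ 0.0003 -0.0001 -1.    ] nose 0.019
delta [-0.0002 -0.0012  0.0061]
```

Call:
arm_command --deltas '[[[0, -0.001, 0.002], 0], [[0, 0, 0.001], 0], [[0, 0, 0.001], 0], [[0, 0, 0.001], 0], [[0, 0, 0.001], 0], [[0, 0, 0], 0], [[0, 0, 0], 0], [[0, 0, 0], 0]]'

```text
t: 15.65
tool_pos: [0.508, -0.1017, 0.056]
tcp_rot: [[-0.179, 0.984, -0.0], [0.984, 0.179, 0.0], [0.0, -0.0, -1.0]]
ft_force: [-2.3, 0.2, 5.5]
width: -0.0003
```

Call:
arm_command --deltas '[[[0, 0, 0.002], 0], [[0, 0, 0.002], 0], [[0, 0, 0.001], 0], [[0, 0, 0], 0], [[0, 0, 0], 0], [[0, 0, 0], 0], [[0, 0, 0], 0], [[0, 0, 0], 0]]'

```text
t: 16.45
tool_pos: [0.5081, -0.1017, 0.0519]
tcp_rot: [[-0.179, 0.984, -0.001], [0.984, 0.179, 0.0], [0.0, -0.001, -1.0]]
ft_force: [-3.7, 0.2, 12.1]
width: 0.0001
```

```bash
python3 g.py
```

```text
t 16.45 pos [ 0.5081 -0.1017  0.0519] F [-3.6724  0.2465 12.1069] w 0.0001 jaw deg 10.3205723280388 z [-0.0006  0.0001 -1.    ] nose 0.019
```

Call:
arm_command --deltas '[[[0, 0, 0.001], 0], [[0, 0, 0.001], 0], [[0, 0, 0.001], 0], [[0, 0, 0], 0], [[0, 0, 0], 0], [[0, 0, 0], 0], [[0, 0, 0], 0], [[0, 0, 0], 0]]'

```text
t: 17.25
tool_pos: [0.5081, -0.1017, 0.0495]
tcp_rot: [[-0.179, 0.984, -0.001], [0.984, 0.179, 0.0], [0.0, -0.001, -1.0]]
ft_force: [-5.3, 1.9, 16.2]
width: 0.0003
```

```bash
python3 g.py
```

```text
t 17.25 pos [ 0.5081 -0.1017  0.0495] F [-5.2659  1.914  16.1844] w 0.0003 jaw deg 10.323161545190835 z [-0.0009  0.0001 -1.    ] nose 0.019
```

Right gives 16 N and middle about 15 N, both good, so the left one (7.5 N) is worn. I'll go back above it and open the gripper.

Call:
arm_command --deltas '[[[0, 0, -0.02], 0], [[0, 0, -0.03], 0], [[0.03, 0, 0], 0], [[0.03, 0, 0], 0], [[0.03, 0, 0], 0], [[0.03, 0, 0], 0], [[0.03, 0, 0], 0], [[0.03, 0, 0], 0]]'

```text
t: 18.05
tool_pos: [0.4756, 0.0765, 0.0973]
tcp_rot: [[-0.179, 0.984, 0.001], [0.984, 0.179, 0.0], [-0.0, 0.001, -1.0]]
ft_force: [0.3, 0.5, -0.0]
width: -0.0
```

Call:
arm_command --deltas '[[[0, 0, 0], 0], [[0, 0, 0], 0], [[0, 0, 0], 0], [[0, 0, 0], 0], [[0, 0, 0], 0], [[0, 0, 0], 0], [[0, 0, 0], 0], [[0, 0, 0], 0]]' --hand -1

```text
t: 18.85
tool_pos: [0.4759, 0.0752, 0.0975]
tcp_rot: [[-0.179, 0.984, 0.0], [0.984, 0.179, -0.0], [-0.0, 0.0, -1.0]]
ft_force: [0.5, 0.2, 0.0]
width: 0.0852
```

```bash
python3 g.py .4767 .0756 .07; python3 - <<'E'
from w import *
import cv2
d,p=wrist();cv2.imwrite("pics/w4.png",d["color"][:,:,::-1])
R=np.radians(10.3);q=p.reshape(-1,3);a=(q[:,:2]-[.4767,.0756]);lx=a@[np.cos(R),np.sin(R)];ly=a@[-np.sin(R),np.cos(R)]
# stopper button centre as seen
m=q[(np.hypot(lx,ly)<.03)&(q[:,2]>.066)&(q[:,2]<.076)];print("btn",cen(m),m.min(0),m.max(0))
for s in(1,-1):
  for lo in np.arange(.076,.15,.005):
    k=(s*lx>.03)&(s*lx<.065)&(abs(ly)<.02)&(q[:,2]>lo)&(q[:,2]<lo+.005)
    if k.sum():print(s,round(lo,3),k.sum(),lx[k].min(),lx[k].max(),ly[k].max())
E
```

```text
t 18.85 pos [0.4759 0.0752 0.0975] F [0.4868 0.2259 0.0384] w 0.0852 jaw deg 10.288694874202918 z [ 0. -0. -1.] nose 0.019
delta [0.0003 0.0009 0.0275]
btn (array([0.48  , 0.0759]), array([0.4802, 0.0759])) [0.4646 0.06   0.066 ] [0.4959 0.0918 0.0737]
1 0.121 32 0.04329357690171392 0.04395948227291307 0.009369620637525309
1 0.126 174 0.043020210829963726 0.054668867096603256 0.013073556542537756
1 0.131 266 0.04291119464834483 0.05689168114377931 0.012861538136101986
1 0.136 292 0.0430223226823609 0.05696426119140108 0.01288343979697423
1 0.141 333 0.04304160415336625 0.05739008129503134 0.013128445695042885
1 0.146 357 0.04289723206493455 0.057383493458533746 0.013105447261101445
-1 0.121 28 -0.042375116992335544 -0.04135036676034224 0.007869714936272252
-1 0.126 182 -0.04823139514134322 -0.04102110393122636 0.012666004932416897
-1 0.131 259 -0.0548532258008461 -0.04130492774555965 0.013178780668798863
-1 0.136 305 -0.05565985998822758 -0.04129650418615657 0.013018438216589821
-1 0.141 322 -0.055661945273500595 -0.041239776423530494 0.013159470136595955
-1 0.146 361 -0.05555303670719185 -0.04128450574725161 0.0130977507647537
```

View pics/w4.png

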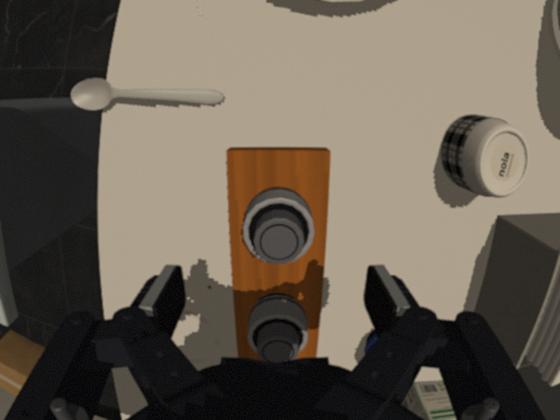

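The open fingers straddle the row cleanly: stopper at (278,235), fingers at (170,290) and (385,290). Open tips are at reported z + 27 mm, so I'll lower to reported z≈0.010 and grip the collar.

Call:
arm_command --deltas '[[[0, 0, 0.015], 0], [[0, 0, 0.015], 0], [[0, 0, 0.015], 0], [[0, 0, 0.015], 0], [[0, 0, 0.015], 0], [[0, 0, 0.01], 0], [[0, 0, 0.0025], 0], [[0, 0, 0], 0]]'

```text
t: 19.7
tool_pos: [0.4757, 0.0754, 0.0098]
tcp_rot: [[-0.179, 0.984, -0.001], [0.984, 0.179, -0.0], [0.0, -0.001, -1.0]]
ft_force: [0.1, -0.2, -0.2]
width: 0.0851
```

Call:
arm_command --deltas '[[[0, 0, 0], 0], [[0, 0, 0], 0], [[0, 0, 0], 0], [[0, 0, 0], 0], [[0, 0, 0], 0], [[0, 0, 0], 0], [[0, 0, 0], 0], [[0, 0, 0], 0]]' --hand 1 --grip_force 40

```text
t: 20.5
tool_pos: [0.4771, 0.0755, 0.011]
tcp_rot: [[-0.179, 0.984, 0.002], [0.984, 0.179, 0.0], [-0.0, 0.002, -1.0]]
ft_force: [1.1, -0.3, 6.4]
width: 0.0463
```

```bash
python3 g.py; python3 - <<'E'
from w import *
import cv2
d,p=wrist();cv2.imwrite("pics/w5.png",d["color"][:,:,::-1])
E
```

```text
t 20.5 pos [0.4771 0.0755 0.011 ] F [ 1.1321 -0.2521  6.4219] w 0.0463 jaw deg 10.317567498466465 z [ 0.0024  0.0001 -1.    ] nose 0.019
```

View pics/w5.png

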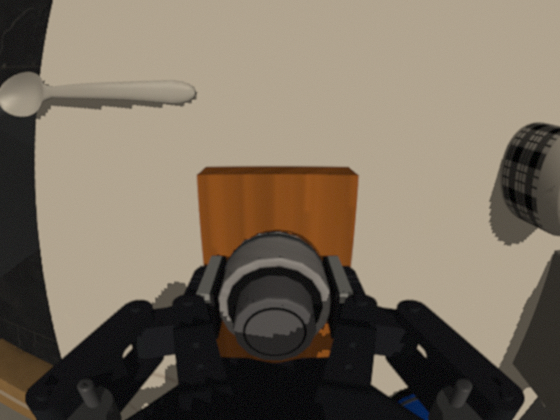

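The fingers hold the collar at about (275,295), opening 46 mm. Lifting.

Call:
arm_command --deltas '[[[0, 0, -0.003], 0], [[0, 0, -0.005], 0], [[0, 0, -0.008], 0], [[0, 0, -0.01], 0], [[0, 0, -0.015], 0], [[0, 0, -0.015], 0], [[0, 0, -0.01], 0], [[0, 0, 0], 0]]'

```text
t: 21.35
tool_pos: [0.477, 0.0755, 0.0777]
tcp_rot: [[-0.179, 0.984, 0.003], [0.984, 0.179, 0.0], [-0.0, 0.003, -1.0]]
ft_force: [0.3, -0.2, -1.6]
width: 0.046
```

```bash
python3 g.py .4677 .334 .077; python3 - <<'E'
from w import *
import cv2
d,p=wrist()
cv2.imwrite("pics/w6.png",d["color"][:,:,::-1])
d=r.snapshot("scene");p=cloud(d);np.savez("scene3.npz",**d)
q=p.reshape(-1,3);m=q[(np.hypot(q[:,0]-.477,q[:,1]-.0755)<.05)]
cv2.imwrite("pics/s3.png",cv2.resize(d["color"][170:320,190:390,::-1],None,fx=4,fy=4,interpolation=cv2.INTER_CUBIC))
E
```

```text
t 21.35 pos [0.477  0.0755 0.0777] F [ 0.3263 -0.2022 -1.5629] w 0.046 jaw deg 10.314121672754597 z [ 0.0031  0.0002 -1.    ] nose 0.019
delta [0.256  0.0371 0.0008]
```

View pics/s3.png

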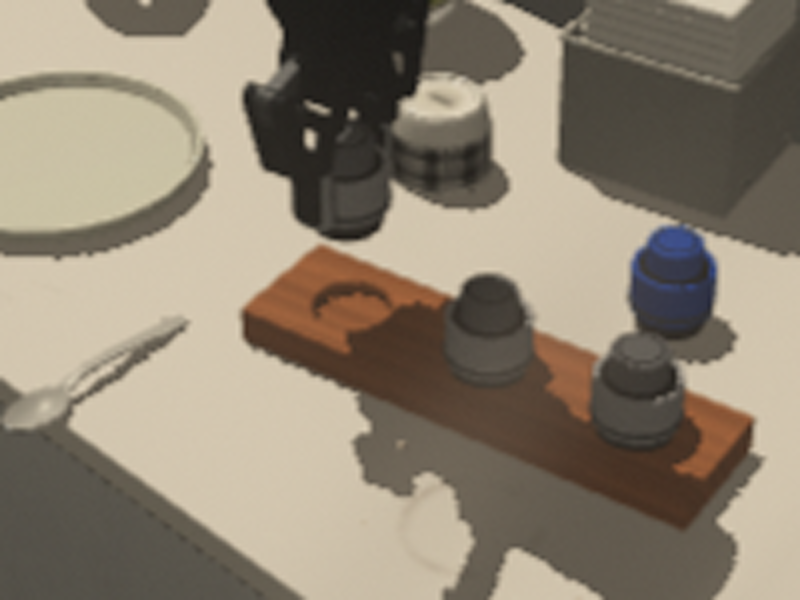

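The stopper hangs upright in the fingers at (350,180), and the empty seat is at (350,300). Carrying it to the dish.

Call:
arm_command --deltas '[[[0.02, 0.004, 0], 0], [[0.03, 0.005, 0], 0], [[0.035, 0.005, 0], 0], [[0.04, 0.005, 0], 0], [[0.04, 0.005, 0], 0], [[0.035, 0.005, 0], 0], [[0.03, 0.005, 0], 0], [[0.02, 0.003, 0], 0]]'

```text
t: 22.25
tool_pos: [0.4664, 0.3298, 0.0748]
tcp_rot: [[-0.181, 0.984, -0.002], [0.984, 0.181, -0.001], [-0.0, -0.002, -1.0]]
ft_force: [0.7, 0.4, -1.9]
width: 0.0461
```

Call:
arm_command --deltas '[[[0.006, 0, 0], 0], [[0, 0, 0.015], 0], [[0, 0, 0.015], 0], [[0, 0, 0.015], 0], [[0, 0, 0.01], 0], [[0, 0, 0.005], 0], [[0, 0, 0.002], 0], [[0, 0, 0], 0]]'

```text
t: 23.05
tool_pos: [0.4666, 0.3337, 0.0138]
tcp_rot: [[-0.179, 0.984, -0.0], [0.984, 0.179, -0.0], [-0.0, -0.0, -1.0]]
ft_force: [0.8, 0.5, -1.1]
width: 0.0463
```

```bash
python3 g.py .4677 .334 .003; python3 - <<'E'
from w import *
d=r.snapshot("scene");p=cloud(d);q=p.reshape(-1,3)
import cv2
cv2.imwrite("pics/s4.png",cv2.resize(d["color"][110:270,140:340,::-1],None,fx=4,fy=4,interpolation=cv2.INTER_CUBIC))
E
```

```text
t 23.05 pos [0.4666 0.3337 0.0138] F [ 0.8435  0.5294 -1.0543] w 0.0463 jaw deg 10.293764108096086 z [-0.0001 -0.0001 -1.    ] nose 0.019
delta [0.0001 0.0011 0.0108]
```

View pics/s4.png

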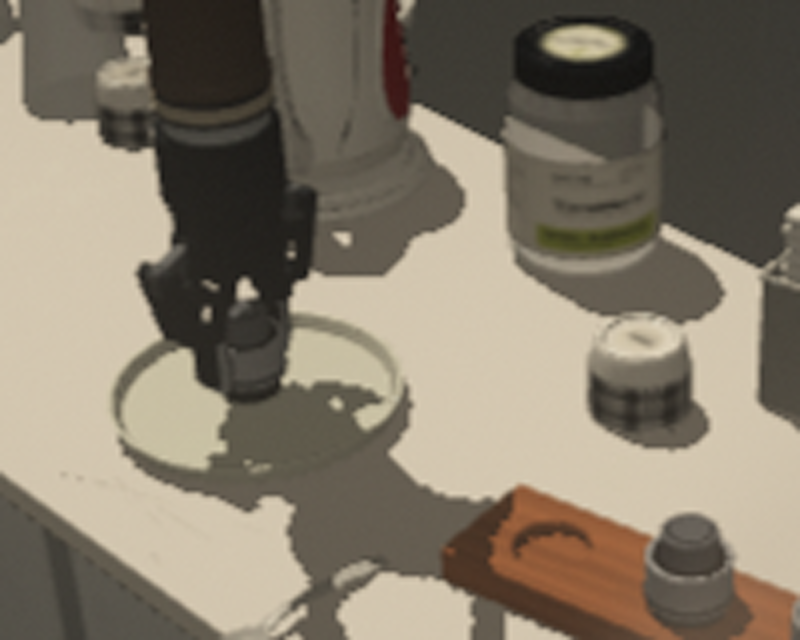

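The stopper at (250,350) is just above the dish floor, near the centre. Lowering the last 11 mm.

Call:
arm_command --deltas '[[[0, 0, 0.003], 0], [[0, 0, 0.003], 0], [[0, 0, 0.002], 0], [[0, 0, 0.001], 0], [[0, 0, 0.001], 0], [[0, 0, 0.0005], 0], [[0, 0, 0], 0], [[0, 0, 0], 0]]'

```text
t: 23.9
tool_pos: [0.4665, 0.3339, 0.0035]
tcp_rot: [[-0.179, 0.984, 0.0], [0.984, 0.179, 0.0], [0.0, 0.0, -1.0]]
ft_force: [-0.2, 0.5, -1.4]
width: 0.0459
```

```bash
python3 g.py
```

```text
t 23.9 pos [0.4665 0.3339 0.0035] F [-0.1581  0.4952 -1.3532] w 0.0459 jaw deg 10.313201971750011 z [ 0.0001  0.0001 -1.    ] nose 0.019
```

Call:
arm_command --deltas '[[[0, 0, 0.0005], 0], [[0, 0, 0.0005], 0], [[0, 0, 0.0005], 0], [[0, 0, 0], 0], [[0, 0, 0], 0], [[0, 0, 0], 0], [[0, 0, 0], 0], [[0, 0, 0], 0]]'

```text
t: 24.7
tool_pos: [0.4666, 0.334, 0.0031]
tcp_rot: [[-0.179, 0.984, 0.0], [0.984, 0.179, -0.0], [-0.0, -0.0, -1.0]]
ft_force: [-1.7, -1.3, 5.0]
width: 0.0465
```

```bash
python3 g.py
```

```text
t 24.7 pos [0.4666 0.334  0.0031] F [-1.7318 -1.3377  5.0219] w 0.0465 jaw deg 10.315201885344267 z [ 0. -0. -1.] nose 0.019
```

Contact with the floor is felt (5 N). Releasing and rising.

Call:
arm_command --deltas '[[[0, 0, 0], 0], [[0, 0, 0], 0], [[0, 0, 0], 0], [[0, 0, 0], 0], [[0, 0, 0], 0], [[0, 0, 0], 0], [[0, 0, 0], 0], [[0, 0, 0], 0]]' --hand -1

```text
t: 25.5
tool_pos: [0.4664, 0.3339, 0.002]
tcp_rot: [[-0.179, 0.984, -0.0], [0.984, 0.179, -0.0], [-0.0, -0.0, -1.0]]
ft_force: [0.2, -0.1, -0.1]
width: 0.0853
```

Call:
arm_command --deltas '[[[0, 0, -0.005], 0], [[0, 0, -0.01], 0], [[0, 0, -0.015], 0], [[0, 0, -0.015], 0], [[0, 0, -0.015], 0], [[0, 0, -0.015], 0], [[0, 0, -0.01], 0], [[0, 0, 0], 0]]'

```text
t: 26.3
tool_pos: [0.468, 0.3348, 0.0895]
tcp_rot: [[-0.179, 0.984, 0.004], [0.984, 0.179, 0.002], [0.002, 0.004, -1.0]]
ft_force: [0.8, 0.2, -0.4]
width: 0.0856
```

Call:
arm_command --deltas '[[[0, 0, 0], 0], [[0, 0, 0], 0], [[0, 0, 0], 0], [[0, 0, 0], 0], [[0, 0, 0], 0], [[0, 0, 0], 0], [[0, 0, 0], 0], [[0, 0, 0], 0]]' --hand 1 --grip_force 30

```text
t: 27.1
tool_pos: [0.4665, 0.3339, 0.087]
tcp_rot: [[-0.179, 0.984, 0.0], [0.984, 0.179, 0.0], [-0.0, 0.0, -1.0]]
ft_force: [-0.8, -0.2, 0.8]
width: -0.0002
```

```bash
python3 g.py; python3 - <<'E'
from w import *
d,p=wrist();q=p.reshape(-1,3)
s=r.observe()["tool_pos"]
for n,q in(("wrist",q),("scene",cloud(r.snapshot("scene")).reshape(-1,3))):
    m=q[(np.hypot(q[:,0]-s[0],q[:,1]-s[1])<.035)&(q[:,2]>.053)&(q[:,2]<.068)]
    print(n,len(m),cen(m),m.min(0),m.max(0),np.median(m[:,2]))
import cv2;cv2.imwrite("pics/w7.png",d["color"][:,:,::-1])
E
```

```text
t 27.1 pos [0.4665 0.3339 0.087 ] F [-0.7791 -0.1767  0.7842] w -0.0002 jaw deg 10.314258471423813 z [ 0.0001  0.     -1.    ] nose 0.019
wrist 1830 (array([0.4685, 0.3341]), array([0.4684, 0.3353])) [0.4526 0.3207 0.0531] [0.4842 0.35   0.0654] 0.06319024450565014
scene 110 (array([0.464 , 0.3321]), array([0.4633, 0.331 ])) [0.4461 0.3147 0.053 ] [0.4804 0.3473 0.0656] 0.061378907116700854
```

View pics/w7.png

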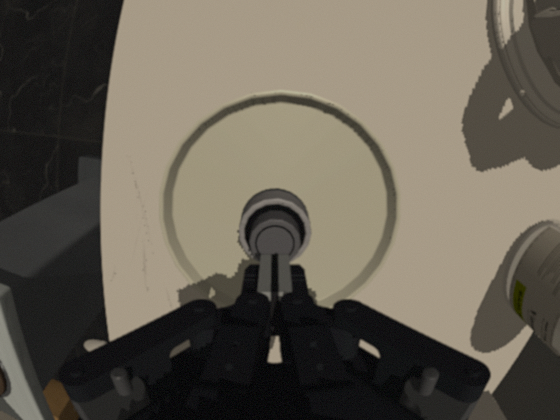

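The stopper stands upright near the dish centre at (274,235), under the closed fingers. Now pressing it.

Call:
arm_command --deltas '[[[0, 0, 0.01], 0], [[0, 0, 0.01], 0], [[0, 0, 0.01], 0], [[0, 0, 0.005], 0], [[0, 0, 0], 0], [[0, 0, 0], 0], [[0, 0, 0], 0], [[0, 0, 0], 0]]'

```text
t: 28.0
tool_pos: [0.4669, 0.3342, 0.0525]
tcp_rot: [[-0.179, 0.984, 0.001], [0.984, 0.179, 0.001], [0.0, 0.001, -1.0]]
ft_force: [-0.3, -0.7, -0.7]
width: -0.0001
```

Call:
arm_command --deltas '[[[0, 0, 0.001], 0], [[0, 0, 0.001], 0], [[0, 0, 0.001], 0], [[0, 0, 0.001], 0], [[0, 0, 0.001], 0], [[0, 0, 0], 0], [[0, 0, 0], 0], [[0, 0, 0], 0]]'

```text
t: 28.8
tool_pos: [0.4665, 0.334, 0.0472]
tcp_rot: [[-0.179, 0.984, 0.0], [0.984, 0.179, 0.0], [0.0, 0.0, -1.0]]
ft_force: [-0.8, -0.8, 4.7]
width: -0.0
```

```bash
python3 g.py
```

```text
t 28.8 pos [0.4665 0.334  0.0472] F [-0.7829 -0.8312  4.6601] w -0.0 jaw deg 10.314715880952587 z [ 0.0003  0.0002 -1.    ] nose 0.019
```

Call:
arm_command --deltas '[[[0, 0, 0.0015], 0], [[0, 0, 0.0015], 0], [[0, 0, 0.0015], 0], [[0, 0, 0.001], 0], [[0, 0, 0.0005], 0], [[0, 0, 0], 0], [[0, 0, 0], 0], [[0, 0, 0], 0]]'

```text
t: 29.6
tool_pos: [0.4666, 0.334, 0.0415]
tcp_rot: [[-0.179, 0.984, 0.0], [0.984, 0.179, 0.0], [0.0, 0.0, -1.0]]
ft_force: [-1.9, -1.1, 7.6]
width: 0.0002
```

Call:
arm_command --deltas '[[[0, 0, 0], 0], [[0, 0, 0], 0], [[0, 0, 0], 0], [[0, 0, 0], 0], [[0, 0, 0], 0], [[0, 0, 0], 0], [[0, 0, 0], 0], [[0, 0, 0], 0]]'

```text
t: 30.4
tool_pos: [0.4666, 0.334, 0.0415]
tcp_rot: [[-0.179, 0.984, 0.0], [0.984, 0.179, 0.0], [0.0, 0.0, -1.0]]
ft_force: [-2.8, -1.0, 7.8]
width: -0.0001
```

```bash
python3 g.py; python3 - <<'E'
from w import *
d,p=wrist();q=p[200:300].reshape(-1,3);R=np.radians(10.3)
a=q[:,:2]-[.4665,.334];lx=a@[np.cos(R),np.sin(R)];ly=a@[-np.sin(R),np.cos(R)]
for lo in np.arange(.009,.022,.001):
    m=q[(abs(lx)<.006)&(ly>lo)&(ly<lo+.001)&(q[:,2]>.03)]
    if len(m):print(round(lo,4),len(m),np.percentile(m[:,2],[0,5,50]))
E
python3 g.py
```

```text
t 30.4 pos [0.4666 0.334  0.0415] F [-2.7882 -0.985   7.7506] w -0.0001 jaw deg 10.315832161119609 z [ 0.0002  0.0001 -1.    ] nose 0.019
0.009 35 [0.0543 0.0553 0.0924]
0.01 47 [0.0546 0.0547 0.0926]
0.011 157 [0.0544 0.0548 0.0677]
0.012 941 [0.0534 0.0567 0.0786]
0.013 216 [0.0459 0.0489 0.0806]
0.014 147 [0.0456 0.0461 0.0534]
0.015 115 [0.0449 0.0459 0.0494]
0.016 44 [0.0455 0.0458 0.0468]
0.017 44 [0.0459 0.0461 0.0466]
0.018 43 [0.0449 0.0457 0.0466]
0.019 41 [0.045  0.0458 0.0467]
0.02 38 [0.0459 0.0463 0.047 ]
0.021 55 [0.0304 0.0427 0.047 ]
t 30.45 pos [0.4666 0.334  0.0415] F [-1.92   -0.3707  7.5706] w 0.0001 jaw deg 10.312918064364466 z [ 0.0002  0.0001 -1.    ] nose 0.019
```

About 8 mm down at 7.6 N, so this is the worn one. Retracting for a last check.

Call:
arm_command --deltas '[[[0, 0, -0.005], 0], [[0, 0, -0.015], 0], [[0, 0, -0.025], 0], [[0, 0, -0.025], 0], [[0, 0, -0.025], 0], [[0, 0, -0.02], 0], [[0, 0, 0], 0], [[0, 0, 0], 0]]'

```text
t: 31.25
tool_pos: [0.4664, 0.3338, 0.1559]
tcp_rot: [[-0.179, 0.984, 0.0], [0.984, 0.179, 0.0], [0.0, 0.0, -1.0]]
ft_force: [0.3, -0.8, -0.8]
width: 0.0003
```

```bash
python3 g.py; python3 - <<'E'
from w import *
import cv2
d=r.snapshot("scene");p=cloud(d);q=p.reshape(-1,3)
for n,c,z0 in(("dish",(.4665,.334),.053),("M",(.4925,-.0135),.061),("R",(.508,-.102),.061)):
    m=q[(np.hypot(q[:,0]-c[0],q[:,1]-c[1])<.035)&(q[:,2]>z0)&(q[:,2]<z0+.015)];print(n,cen(m),np.percentile(m[:,2],[10,50,90]))
cv2.imwrite("pics/s8.png",cv2.resize(d["color"][130:330,140:400,::-1],None,fx=3,fy=3))
E
```

```text
t 31.25 pos [0.4664 0.3338 0.1559] F [ 0.3253 -0.8209 -0.7814] w 0.0003 jaw deg 10.311261831897323 z [ 0.0004  0.0002 -1.    ] nose 0.019
dish (array([0.4625, 0.3297]), array([0.4635, 0.3307])) [0.0555 0.0624 0.065 ]
M (array([ 0.4924, -0.0139]), array([ 0.4926, -0.0144])) [0.0631 0.0697 0.0721]
R (array([ 0.5073, -0.1035]), array([ 0.5074, -0.103 ])) [0.064  0.0698 0.0721]
```

View pics/s8.png

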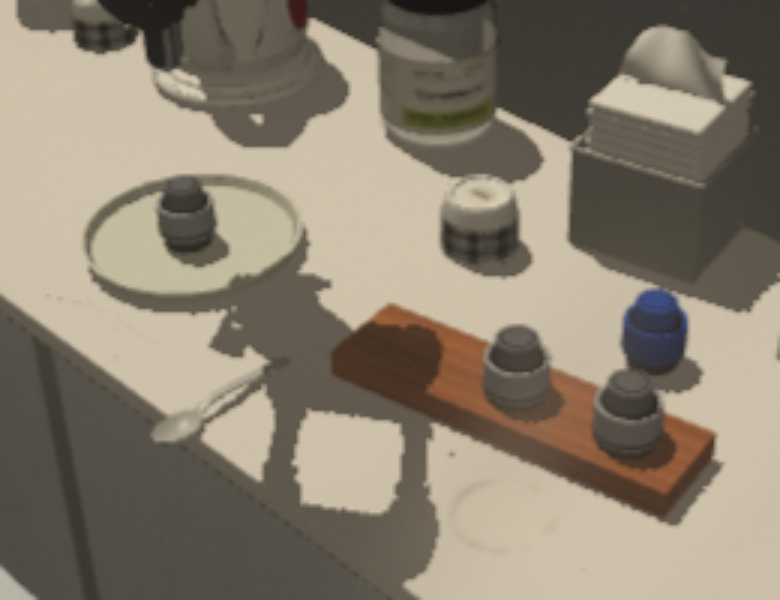

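The stopper stands upright in the dish at (187,215). The other two are in their seats, and the cup and spoon look undisturbed. Handing in.

```bash
python3 -c "from cell import r;print(r.finish_job())"
```

```text
the job is handed in; nothing more can be done
None
```

The left stopper was the worn one. It now stands upright in the white dish, and I handed the job in at about 31 s of the 67 s allowed. `finish_job` reports no verdict, so what follows is from my own measurements.

| Press (about 8 mm down, held about 0.5 s or more) | Force felt |
|---|---|
| Left, in the stand | about 7.5 N |
| Middle, in the stand | about 15 N |
| Right, in the stand | about 16 N |
| Left again, in the dish | about 7.6 N |

- **Press depth:** for both presses of the left stopper, the wrist camera showed the button standing about 8 mm out of the collar. For the middle and right ones I judged depth from force and arm height only.
- **Final position:** the last picture shows the worn stopper upright within about 8 mm of the dish centre. The two good ones are within about 1 mm of where the same camera first saw them. The cup, teaspoon and blue look-alike look undisturbed by eye, and the arm is clear of everything.
- **Disagreement:** the reported tool height did not fit the stated geometry. The shut fingertips were about 15 mm above the reported tool point, not 19 mm below it as stated. Two cameras and the later contact agreed on this, so I set press and grip heights from the cameras and the felt force.

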